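# Turn the coating stand until the mug's handle faces the green marker

## Robot

A 6-joint arm with a two-finger parallel gripper is mounted at the origin on the work surface. World frame = base frame: x ahead of the robot, y to its left, z up, the work surface at z = 0. Lengths are in m, angles in rad, forces in N, time in s.
With the tool pointing down it reaches from about 0.25 to 0.775 m from the base axis. Payload 4 kg.
Tool frame: the origin (TCP) lies on the centre line of the jaws, within the pads' length; the fingertips stand 25 mm ahead of it and the grasp point (between the pads) lies 6 mm ahead of it; z points along the fingers, y is the direction in which the jaws open and shut (so a half turn about z gives the same grasp; the last joint's range is limited). The gripper opens to 85 mm and grips with 20 to 120 N. Pads are 22 mm wide; open, the fingers measure 114 mm over their backs; the gripper's body (76 mm by 85 mm) begins 54 mm behind the grasp point. The pads swing forward as they close: fully open they stand 13 mm farther back than shut.
Start: joints at [-1.215, 0.087, 1.371, -0, 1.684, -0.103], TCP at [0.244, -0.493, 0.22] pointing down, gripper open.
Joint ranges: [-3.1, 3.1], [-0.76, 2.03], [0.27, 2.55], [-1.08, 4.22], [0.17, 2.65], [-2.57, 2.57]. Speed limits (rad/s): [2.79, 2.79, 3.14, 3.14, 3.14, 3.14].

## Interface

Orientations are given as a 3x3 rotation matrix whose columns are the frame's x, y, z axes.
In Python, from cell import * gives the robot as it stands. The module is installed in compiled form; this text tells all that it offers.
- The arm moves only by the tool drive_tool, never from a script. Its argument "motion" is a list of rows, each a list of 7 numbers: the shift along the tool's x, y, z in units of 25 mm (1.0 is 25 mm), then the turn, a rotation vector about the tool's x, y, z in units of 5 degrees (1.0 is 5 degrees), then the opening, from 0 (shut) to 1 (fully open). In form: [[x, y, z, rx, ry, rz, jaw], ...]. A call has exactly 5 rows; each row is the pose to reach, as a shift and turn from the pose commanded when the call began, along the tool's axes at that moment; what a row does not reach only later rows make up. A row lasts 1/12 s, in which the tool goes at most 41.7 mm and 7.16 degrees, less where a joint would pass 70% of its speed; a pose out of reach is approached as far as the arm can. A call with a gripper value outside its range is refused whole. The fingers move at their own pace and stop on an object; "squeeze" is the grip in N (left out, the last holds). Time passes only in rows, so rows that repeat a pose let the fingers close, or fill a call up. It gives the time, the measured TCP pose, the force and the opening at its end, in the units of the state.
- get_obs(): the state, without advancing time (a new reading comes with each control period).
- camera(name): name is "scene" or "top" or "wrist"; returns the picture (400x640x3 uint8, red, green, blue); there is no depth.
- camera_params(name): a dict with "fx", "fy", "cx", "cy" (pixels), "rvec" (rotation vector, rad) and "tvec" (3), from world to camera coordinates, as OpenCV has them; the wrist camera has in their place "T_tool_cam" (4x4, takes a point from camera to tool coordinates, whose origin is the TCP and whose axes are the flange's). Camera axes: x right, y down, z forward; pixel columns grow to the right and rows downward; lengths in m; the calibration is good to about 2 mm. A picture is of the moment at which its call begins: read the wrist's pose just before it. camera_params takes no time and is no camera call.
- job_done(): hands the job in, once; it reports no verdict.
Trained networks look in the newest picture that a camera, given by its name, has taken for a name from the list of things; names that differ only in an ending like _2 or _b are one class to them, and where a whole thing is asked for, a point or a joint stands for the part that bears it (a point fixed in the world has none). Each returns a list of dicts, best first, with "score" (0 to 1); they miss things now and then, are a little off and sometimes report something else, mostly with a low value. They report only what shows in the picture. A call takes as long as a camera call. They do not tell look-alikes from the thing itself.
- find_in(camera, thing): "centre" ([column, row] in pixels, amid what is visible of it).
- regions_of(camera, thing): "mask" (400x640 bool, what is visible of it) and "centre" ([column, row] in pixels, amid what is visible of it).
- place_of(camera, thing): "centre" ([column, row] in pixels: a listed point, or the origin of a listed thing).
The state is a dict: "clock": time; "q": joint angles; "joint_velocities": joint speeds; "joint_efforts": joint torques, N m; "eef_pos": TCP position; "ee_rot": TCP orientation; "ft_force": force on the tool from outside, world axes, zero at the start; "torque": the same for the moment, N m; "gripper_width": finger opening in m.
Only numpy, scipy, OpenCV 4.12 (cv2) and the standard library are available. Lean on these libraries where they do the work, as an engineer would, in place of code of your own. Each camera call takes 0.05 s, during which the arm holds its last target. There are 200 camera calls.

## Task

A freshly coated yellow mug stands on the four-armed turning stand. Gently push the stand round with a fingertip against the upright pegs on its arms until the mug's handle points straight at the green marker, then take the hand away. Do not touch, lift or shift the mug itself, never grip the pegs, and leave the two spare mugs and the bowl where they stand.

Things in the scene. Friction and masses are not known exactly. Their poses are not given: they have to be found in the camera images.
- mug: the yellow enamel mug with a dark blue rim, upright in the middle of the stand's platen: 84 mm in diameter, 80 mm high, loose, about 0.16 kg. Origin at the centre of its underside; its z points up, its x points out along the handle. It rides round with the wheel by friction. Wet coat: must not be touched
- mug_handle (a point): middle of the yellow mug's handle, 69 mm from the mug's axis, 45 mm above its underside (the handle reaches 76 mm from the axis)
- platen (a point): middle of the upper face of the stand's round grey platen (124 mm in diameter, 48 mm above the bench), on the wheel's upright axis; fixed in place
- wheel (a joint): angle of the four-armed wheel, counter-clockwise from above positive; turns freely either way for more than two full turns, stays where it is left (friction about 0.14 N m, so a push of about 1 to 2 N at a peg moves it). Four flat arms 18 mm wide at right angles, upper face 36 mm above the bench, reach 152 mm from the axis
- peg0 (a point): middle of the black upright peg near the end of one of the wheel's arms: peg 18 mm in diameter, standing from the arm's upper face (17 mm below this point) to 24 mm above this point; 140 mm from the wheel's axis, turns with the wheel
- green_top (a point): top centre of the green marker: a small fixed post with a green cap 32 mm in diameter, 60 mm high, about 200 mm from the wheel's axis. This is the one the handle must point at
- white_top (a point): top centre of the white-capped marker, same size, fixed; not the target
- blue_top (a point): top centre of the blue-capped marker, same size, fixed; not the target
- spare_lilac: a spare lilac mug standing upright on the bench, same size as the yellow one; origin at the centre of its underside; leave alone
- spare_yellow: a spare yellow mug standing upright on the bench beside the stand (not the one on the platen); origin at the centre of its underside; leave alone
- bowl: dark red enamel bowl, 150 mm in diameter, 60 mm high, standing on the bench; origin at the centre of its underside; leave alone
- peg1 (a point): middle of the black upright peg near the end of one of the wheel's arms: peg 18 mm in diameter, standing from the arm's upper face (17 mm below this point) to 24 mm above this point; 140 mm from the wheel's axis, turns with the wheel
- peg2 (a point): middle of the black upright peg near the end of one of the wheel's arms: peg 18 mm in diameter, standing from the arm's upper face (17 mm below this point) to 24 mm above this point; 140 mm from the wheel's axis, turns with the wheel
- peg3 (a point): middle of the black upright peg near the end of one of the wheel's arms: peg 18 mm in diameter, standing from the arm's upper face (17 mm below this point) to 24 mm above this point; 140 mm from the wheel's axis, turns with the wheel
Things that resemble listed ones, but are neither listed nor needed, are in the scene too. What is shaped like the part that bears green_top but orange is not meant. Leave any turquoise look-alike of the mug alone.

How it is judged:
At the end, for the whole second after the job is handed in: The mug's handle points at the green marker (the marker's axis within 25 mm of the handle's line, about 7 degrees), the mug stands upright on the platen within 12 mm of its middle, the wheel is at rest, and the spare mugs and bowl are within 20 mm of where they stood (y of green_top in the frame of mug between -0.025 and 0.025 m and x of green_top in the frame of mug above 0.12 m and horizontal distance between mug and platen below 0.012 m and angle between mug's own z axis and vertical below 0.1 rad and z of mug in the frame of platen between -0.004 and 0.004 m and velocity of joint wheel between -0.05 and 0.05 rad/s and linear speed of mug below 0.02 m/s and distance of each of spare_lilac, spare_yellow, bowl from where it was at the start of the episode below 0.02 m); the robot touches nothing.
It fails at once if the robot touches the mug on the stand (contact force between any of the fingers, the arm and mug above 0.3 N).
It fails at once if the mug is lifted, tipped or shifted off the platen's middle (z of mug in the frame of platen above 0.008 m or angle between mug's own z axis and vertical above 0.2 rad or horizontal distance between mug and platen above 0.02 m).
It fails at once if a peg is gripped or pushed roughly (over 20 N) (contact force between the fingers and wheel above 20 N).
It fails at once if the wheel is spun (over 3 rad/s) (not (velocity of joint wheel between -3 and 3 rad/s)).
It fails at once if a spare mug or the bowl is knocked away or tipped (distance of any of spare_lilac, spare_yellow, bowl from where it was at the start of the episode above 0.03 m or angle between any of spare_lilac, spare_yellow, bowl's own z axis and vertical above 0.3 rad).
It also fails if it takes over 64 s, if anything falls off the work surface, if the arm or the gripper's body presses on something with over 40 N, if the wrist force passes 120 N, or if a joint passes its speed limit or range.

## Working session

There is one attempt and no reset: what is moved stays moved. The work goes in short steps, Python scripts to look and compute and a tool call to move; the robot and the scene stay as the last step left them, time stands still between calls to the robot, and variables do not carry over. Pictures are saved under pics/ and viewed, about 8 in all and at most 12, crops included, and the job is handed in when it is done.

Besides the shell and the picture viewer there is one more tool, called after "Emit:" by a JSON object that holds its "api" and its "payload", one argument or row to a line. drive_tool: Moves the arm, as the interface text tells. Its arguments: {"type":"object","properties":{"motion":{"type":"array"},"squeeze":{"type":"number"}},"required":["motion"]}

```bash
mkdir -p pics; cat > h.py <<'E'
from cell import *
import numpy as np, cv2
def cam(n):
    p=camera_params(n);K=np.array([[p['fx'],0,p['cx']],[0,p['fy'],p['cy']],[0,0,1.]])
    return K,cv2.Rodrigues(np.array(p['rvec'],float))[0],np.array(p['tvec'],float)
def toz(n,uv,z):
    K,R,t=cam(n);d=R.T@np.linalg.inv(K)@np.array([uv[0],uv[1],1.]);c=-R.T@t
    return (c+d*(z-c[2])/d[2])
def proj(n,X):
    K,R,t=cam(n);x=K@(R@np.array(X,float)+t);return x[:2]/x[2]
def save(n,f,im=None):
    im=camera(n) if im is None else im
    cv2.imwrite('pics/'+f,im[:,:,::-1]);return im
E
python3 - <<'E'
from h import *
a=save('top','top0.png');b=save('scene','scene0.png')
Z=dict(platen=.048,mug=.048,mug_handle=.093,peg0=.053,green_top=.06,white_top=.06,blue_top=.06,spare_lilac=0,spare_yellow=0,bowl=0)
for n in ('top','scene'):
  for k,z in Z.items():
    for r in place_of(n,k)[:5]:
      print(n,k,round(r['score'],2),np.round(r['centre'],0),np.round(toz(n,r['centre'],z),3))
o=get_obs();print(o['clock'],o['eef_pos'],o['ee_rot'])
cv2.imwrite('pics/both.png',cv2.resize(np.vstack([a,b]),None,fx=.75,fy=.75)[:,:,::-1])
E
```

```text
top platen 0.86 [332. 188.] [0.585 0.048 0.048]
top mug 0.8 [304. 296.] [0.324 0.119 0.048]
top mug 0.63 [330. 188.] [0.585 0.053 0.048]
top mug 0.32 [331. 188.] [0.585 0.052 0.048]
top mug 0.18 [383. 168.] [ 0.636 -0.08   0.048]
top mug_handle 0.85 [330. 281.] [0.362 0.057 0.093]
top mug_handle 0.65 [305. 202.] [0.549 0.114 0.093]
top mug_handle 0.6 [350. 240.] [0.456 0.008 0.093]
top peg0 0.79 [352. 241.] [0.455 0.002 0.053]
top peg0 0.72 [308. 129.] [0.732 0.107 0.053]
top peg0 0.7 [384. 164.] [ 0.645 -0.08   0.053]
top peg0 0.58 [274. 209.] [0.533 0.191 0.053]
top green_top 0.77 [404. 165.] [ 0.64  -0.129  0.06 ]
top green_top 0.54 [401. 124.] [ 0.743 -0.125  0.06 ]
top green_top 0.33 [330. 185.] [0.591 0.055 0.06 ]
top green_top 0.21 [355. 241.] [ 0.454 -0.006  0.06 ]
top white_top 0.64 [268. 129.] [0.731 0.205 0.06 ]
top white_top 0.52 [402. 266.] [ 0.394 -0.12   0.06 ]
top white_top 0.37 [332. 187.] [0.587 0.049 0.06 ]
top white_top 0.16 [339. 103.] [0.797 0.029 0.06 ]
top blue_top 0.74 [341. 108.] [0.785 0.024 0.06 ]
top spare_lilac 0.59 [403. 267.] [ 0.387 -0.131  0.   ]
top
[... 584 characters left out ...]
 0.644 -0.131  0.06 ]
scene green_top 0.62 [291. 328.] [ 0.737 -0.131  0.06 ]
scene white_top 0.86 [425. 232.] [0.716 0.218 0.06 ]
scene white_top 0.71 [378. 306.] [0.792 0.032 0.06 ]
scene white_top 0.53 [280. 190.] [0.447 0.007 0.06 ]
scene blue_top 0.8 [379. 307.] [0.795 0.033 0.06 ]
scene blue_top 0.27 [222. 215.] [ 0.436 -0.137  0.06 ]
scene spare_lilac 0.58 [222. 213.] [ 0.39  -0.132  0.   ]
scene spare_yellow 0.76 [388. 169.] [0.498 0.3   0.   ]
scene bowl 0.92 [454. 202.] [0.67  0.373 0.   ]
1.1 [ 0.24357414 -0.49313955  0.22043934] [[ 8.96584229e-01  4.42873256e-01  7.98329674e-06]
 [ 4.42873255e-01 -8.96584224e-01 -9.78085640e-05]
 [-3.61590993e-05  9.12292046e-05 -9.99999995e-01]]
```

View pics/both.png

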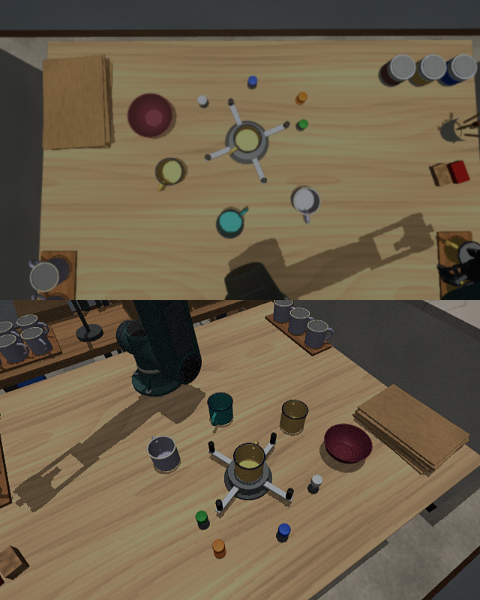

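```bash
cat >> h.py <<'E'
def wheel_fit():
    from scipy.optimize import least_squares
    P=[]
    for n in ('top','scene'):
        camera(n)
        P+=[(n,r['centre']) for r in place_of(n,'peg0')[:4] if r['score']>.4]
    def f(p):
        out=[]
        for n,c in P:
            e=min((proj(n,[p[0]+.14*np.cos(p[2]+k*np.pi/2),p[1]+.14*np.sin(p[2]+k*np.pi/2),.053])-c for k in range(4)),key=np.linalg.norm)
            out+=list(e)
        return out
    s=least_squares(f,[.588,.053,np.deg2rad(PHI)],loss='soft_l1');return s
PHI=21.6
E
python3 - <<'E'
from h import *
s=wheel_fit();print(s.x[:2],np.rad2deg(s.x[2]),s.cost)
c=s.x[:2]
for n in('top','scene'):
  for k,z in(('mug_handle',.093),('green_top',.06)):
    for r in place_of(n,k)[:3]:
      X=toz(n,r['centre'],z)[:2]-c;print(n,k,r['score'],r['centre'],np.linalg.norm(X),np.rad2deg(np.arctan2(X[1],X[0])))
im=camera('top');a=cv2.resize(im[90:260,250:420],(560,560),interpolation=cv2.INTER_CUBIC)
save('','crop.png',cv2.convertScaleAbs(a,alpha=1.6))
E
```

```text
[0.581768   0.05771103] 22.77193292860527 21.443220333684003
top mug_handle 0.92 [330.3, 280.3] 0.21772087264867437 -179.54960924138754
top mug_handle 0.71 [302.3, 202.6] 0.0720001483750572 119.13391610755235
top green_top 0.77 [401.6, 130.4] 0.23363449241483966 -51.679554877367885
top green_top 0.69 [402.6, 164.1] 0.1934843632520572 -71.78661440871646
scene mug_handle 0.93 [284.6, 163.1] 0.17661124196047112 -175.69177180104413
scene mug_handle 0.63 [341.8, 191.7] 0.06364561226580238 122.33789627515141
scene green_top 0.79 [265.9, 284.2] 0.19556862933524935 -73.84276162572257
scene green_top 0.7 [286.7, 326.0] 0.24371536773650357 -52.41918911335752
```

View pics/crop.png

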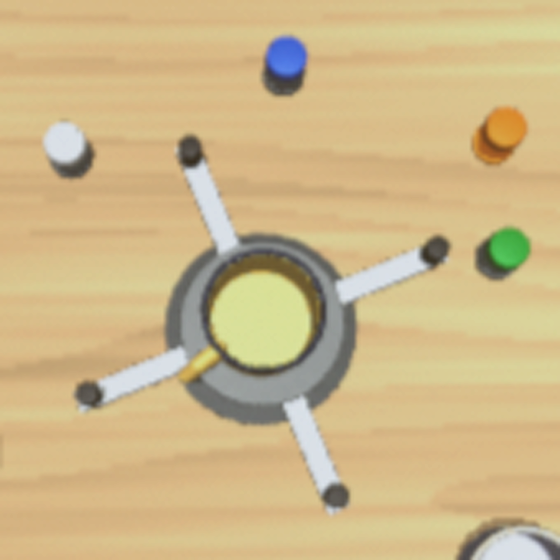

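The green cap is at (404,165) in the top image. The orange look-alike is at (402,127), white at (268,129), blue at (341,108). I take the green one because it is truly green and about 200 mm from the axis; the crop confirms it. The mug on the stand is the yellow one at (330,188), with its handle at (304,202). The turquoise mug at (304,296) and the spare yellow mug at (233,229) stand off the platen.

The handle is at about 121° and green at about -73°, so the wheel needs about +166° counter-clockwise. I'll push the peg at 112° round the near side.

Emit:
{"api": "drive_tool", "payload": {
  "motion": [
    [1.21,-0.94,0,0,0,0,0],
    [2.42,-1.88,0,0,0,0,0],
    [3.63,-2.82,0,0,0,0,0],
    [4.84,-3.76,0,0,0,0,0],
    [6.05,-4.7,0,0,0,0,0]
  ],
  "squeeze": 20
}}

```text
clock: 1.97
eef_pos: [0.3275, -0.3193, 0.2205]
ee_rot: [[0.897, 0.442, 0.0], [0.442, -0.897, -0.0], [0.0, 0.0, -1.0]]
ft_force: [0.6, -0.1, 0.2]
gripper_width: 0.0255
```

Emit:
{"api": "drive_tool", "payload": {
  "motion": [
    [1.21,-0.94,0,0,0,0,0],
    [2.42,-1.88,0,0,0,0,0],
    [3.63,-2.82,0,0,0,0,0],
    [4.84,-3.76,0,0,0,0,0],
    [6.05,-4.7,0,0,0,0,0]
  ]
}}

```text
clock: 2.38
eef_pos: [0.4111, -0.1467, 0.2207]
ee_rot: [[0.897, 0.443, 0.001], [0.443, -0.897, -0.001], [0.001, 0.001, -1.0]]
ft_force: [0.6, -0.1, 0.4]
gripper_width: 0.0
```

Emit:
{"api": "drive_tool", "payload": {
  "motion": [
    [1.21,-0.94,0,0,0,0,0],
    [2.42,-1.88,0,0,0,0,0],
    [3.63,-2.82,0,0,0,0,0],
    [4.84,-3.76,0,0,0,0,0],
    [6.05,-4.7,0,0,0,0,0]
  ]
}}

```text
clock: 2.8
eef_pos: [0.4948, 0.0258, 0.2207]
ee_rot: [[0.896, 0.443, 0.001], [0.443, -0.896, -0.0], [0.001, 0.001, -1.0]]
ft_force: [0.3, -0.4, -0.6]
gripper_width: -0.0001
```

Emit:
{"api": "drive_tool", "payload": {
  "motion": [
    [1.21,-0.94,0,0,0,0,0],
    [2.42,-1.88,0,0,0,0,0],
    [3.63,-2.82,0,0,0,0,0],
    [4.84,-3.76,0,0,0,0,0],
    [6.05,-4.7,0,0,0,0,0]
  ]
}}

```text
clock: 3.22
eef_pos: [0.5784, 0.1981, 0.2204]
ee_rot: [[0.896, 0.443, 0.0], [0.443, -0.896, -0.0], [0.0, 0.0, -1.0]]
ft_force: [1.1, -0.7, 0.1]
gripper_width: -0.0001
```

```bash
python3 - <<'E'
from h import *
o=get_obs();a=camera('wrist');p=camera_params('wrist');T=np.array(p['T_tool_cam'])
for r in place_of('wrist','peg0')[:4]:
  u=r['centre'];d=T[:3,:3]@np.array([(u[0]-p['cx'])/p['fx'],(u[1]-p['cy'])/p['fy'],1]);R=o['ee_rot'];d=R@d;c=o['eef_pos']+R@T[:3,3]
  print(r['score'],u,c+d*(.053-c[2])/d[2])
b=camera('scene');save('','w1.png',np.hstack([cv2.resize(a,(400,250)),cv2.resize(b[130:330,200:520],(400,250))]))
E
```

```text
0.94 [316.4, 224.9] [0.52563027 0.18085115 0.053     ]
0.9 [462.1, 100.5] [0.72651082 0.10168153 0.053     ]
0.76 [420.6, 331.3] [ 0.44756411 -0.01811039  0.053     ]
0.6 [558.4, 239.9] [ 0.64197723 -0.10002395  0.053     ]
```

View pics/w1.png

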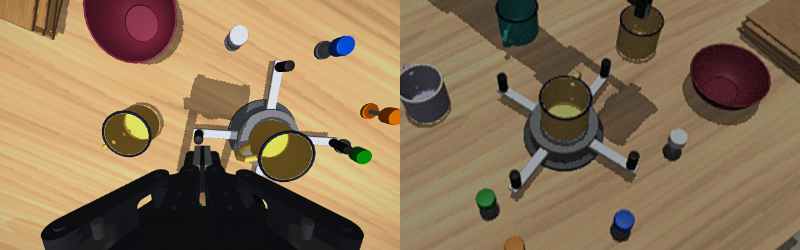

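Emit:
{"api": "drive_tool", "payload": {
  "motion": [
    [0,0,1.1,0,0,0,0],
    [0,0,2.2,0,0,0,0],
    [0,0,3.5,0,0,0,0],
    [0,0,4.7,0,0,0,0],
    [0,0,5.5,0,0,0,0]
  ]
}}

```text
clock: 3.78
eef_pos: [0.5759, 0.1943, 0.0798]
ee_rot: [[0.897, 0.442, -0.004], [0.442, -0.897, -0.002], [-0.004, -0.0, -1.0]]
ft_force: [0.3, -0.2, -0.6]
gripper_width: -0.0001
```

```bash
cat > plan.py <<'E'
import sys;from h import *
def table(C,th,pos,R,n=5):
    prev=np.array(pos)[:2]
    for t in th:
        q=np.array(C)+.14*np.array([np.cos(np.deg2rad(t)),np.sin(np.deg2rad(t))])
        d=R[:2,:2].T@(q-prev)/.025;print(t,np.round(q,3),'per row',np.round(d/n,3));prev=q
E
python3 - <<'E'
from plan import *
o=get_obs();b=camera('scene');print(o['eef_pos'],o['ft_force'])
table([.585,.053],list(range(97,275,12)),o['eef_pos'],o['ee_rot'])
save('','s2.png',cv2.resize(b[130:330,200:520],(640,400)))
E
```

```text
[0.57589179 0.19427594 0.07976278] [ 0.26835896 -0.18390294 -0.60290263]
97 [0.568 0.192] per row [-0.065 -0.011]
109 [0.539 0.185] per row [-0.228 -0.053]
121 [0.513 0.173] per row [-0.234 -0.005]
133 [0.49  0.155] per row [-0.23   0.044]
145 [0.47  0.133] per row [-0.216  0.091]
157 [0.456 0.108] per row [-0.192  0.134]
169 [0.448 0.08 ] per row [-0.16   0.171]
181 [0.445 0.051] per row [-0.121  0.2  ]
193 [0.449 0.022] per row [-0.077  0.221]
205 [ 0.458 -0.006] per row [-0.029  0.232]
217 [ 0.473 -0.031] per row [0.02  0.233]
229 [ 0.493 -0.053] per row [0.068 0.224]
241 [ 0.517 -0.069] per row [0.113 0.205]
253 [ 0.544 -0.081] per row [0.153 0.177]
265 [ 0.573 -0.086] per row [0.186 0.142]
```

View pics/s2.png

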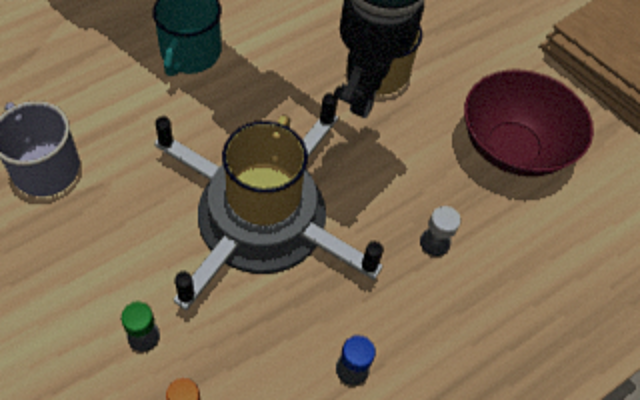

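The fingertip is at about (365,105), beside the peg at (330,108) and low enough to overlap it. I start slowly.

Emit:
{"api": "drive_tool", "payload": {
  "motion": [
    [-0.13,-0.02,0,0,0,0,0],
    [-0.26,-0.04,0,0,0,0,0],
    [-0.39,-0.06,0,0,0,0,0],
    [-0.52,-0.09,0,0,0,0,0],
    [-0.65,-0.12,0,0,0,0,0]
  ]
}}

```text
clock: 4.25
eef_pos: [0.5627, 0.1917, 0.0852]
ee_rot: [[0.897, 0.443, 0.004], [0.443, -0.897, 0.001], [0.004, 0.001, -1.0]]
ft_force: [0.1, 0.4, 0.1]
gripper_width: 0.0002
```

Emit:
{"api": "drive_tool", "payload": {
  "motion": [
    [-0.13,-0.03,0,0,0,0,0],
    [-0.26,-0.05,0,0,0,0,0],
    [-0.39,-0.07,0,0,0,0,0],
    [-0.52,-0.09,0,0,0,0,0],
    [-0.65,-0.11,0,0,0,0,0]
  ]
}}

```text
clock: 4.67
eef_pos: [0.5458, 0.1869, 0.0829]
ee_rot: [[0.897, 0.443, -0.0], [0.443, -0.897, -0.0], [-0.0, 0.0, -1.0]]
ft_force: [-0.3, 0.9, -0.5]
gripper_width: 0.0003
```

Emit:
{"api": "drive_tool", "payload": {
  "motion": [
    [-0.13,-0.01,0,0,0,0,0],
    [-0.26,-0.02,0,0,0,0,0],
    [-0.4,-0.03,0,0,0,0,0],
    [-0.55,-0.03,0,0,0,0,0],
    [-0.7,-0.03,0,0,0,0,0]
  ]
}}

```text
clock: 5.08
eef_pos: [0.5298, 0.1797, 0.0829]
ee_rot: [[0.897, 0.443, -0.0], [0.443, -0.897, -0.0], [-0.0, 0.0, -1.0]]
ft_force: [0.1, -0.2, 0.7]
gripper_width: 0.0003
```

```bash
python3 - <<'E'
from plan import *
o=get_obs();print(o['eef_pos'])
b=camera('scene')
for n in('scene','top'):
  camera(n)
  for r in place_of(n,'peg0')[:4]: print(n,r['score'],np.round(r['centre']),np.round(toz(n,r['centre'],.053),3))
save('','s3.png',cv2.resize(b[130:330,200:520],(640,400)))
E
```

```text
[0.5298183  0.17966586 0.08286054]
scene 0.8 [289. 269.] [ 0.628 -0.074  0.053]
scene 0.79 [281. 189.] [0.44  0.012 0.053]
scene 0.66 [384. 253.] [0.706 0.115 0.053]
scene 0.57 [365. 179.] [0.523 0.198 0.053]
top 0.97 [381. 165.] [ 0.642 -0.073  0.053]
top 0.81 [351. 240.] [0.456 0.002 0.053]
top 0.55 [307. 132.] [0.726 0.11  0.053]
```

View pics/s3.png

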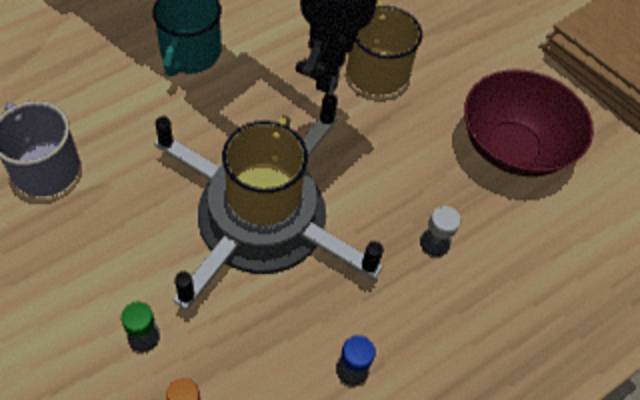

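```bash
python3 - <<'E'
from plan import *
for P in ([.5759,.1943],[.5298,.1797]):
  for z in (.045,.058,.083): print(P,z,proj('scene',P+[z]),((proj('scene',P+[z])-[200,130])*2))
b=camera('scene');save('','s4.png',cv2.convertScaleAbs(cv2.resize(b[140:220,320:420],(800,640),interpolation=cv2.INTER_CUBIC),alpha=2.5))
E
```

```text
[0.5759, 0.1943] 0.045 [376.4389365  196.52646229] [352.87787301 133.05292458]
[0.5759, 0.1943] 0.058 [377.11204338 193.32312291] [354.22408676 126.64624581]
[0.5759, 0.1943] 0.083 [378.45563411 186.9289272 ] [356.91126821 113.8578544 ]
[0.5298, 0.1797] 0.045 [360.09194568 186.09542548] [320.18389137 112.19085096]
[0.5298, 0.1797] 0.058 [360.5485494  182.82657274] [321.0970988  105.65314549]
[0.5298, 0.1797] 0.083 [361.45929448 176.30649539] [322.91858896  92.61299077]
```

View pics/s4.png

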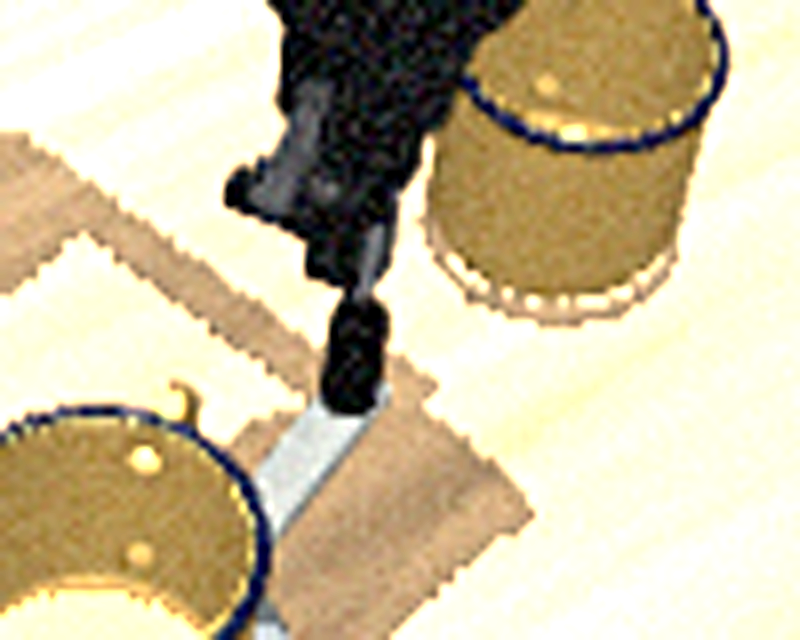

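```bash
python3 - <<'E'
from plan import *
a=camera('wrist');t=camera('top');p=camera_params('wrist');T=np.array(p['T_tool_cam']);print(np.round(T,3))
for z in(0,.025,.038):
  for x in (0,):
    c=np.linalg.inv(T)@[x,0,z,1];print(z,p['fx']*c[0]/c[2]+p['cx'],p['fy']*c[1]/c[2]+p['cy'])
for r in place_of('wrist','peg0')[:4]: print(r['score'],r['centre'])
save('','w5.png',cv2.convertScaleAbs(np.hstack([cv2.resize(a[160:320,230:410],(450,400)),cv2.resize(t[170:260,250:330],(350,400))]),alpha=2.2))
E
```

```text
[[-0.    -0.962 -0.274  0.07 ]
 [ 1.    -0.    -0.     0.001]
 [ 0.    -0.274  0.962 -0.153]
 [ 0.     0.     0.     1.   ]]
0 322.1048427687582 241.1100721924755
0.025 322.28617546822085 225.74323546045358
0.038 322.3634651094286 219.19341129175655
0.63 [318.7, 230.2]
```

View pics/w5.png

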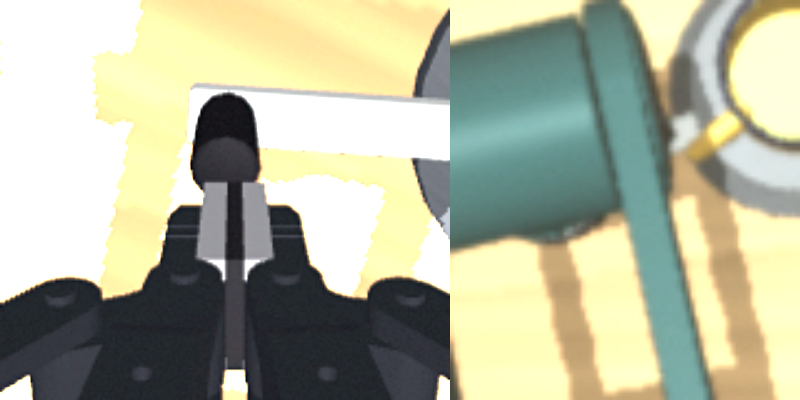

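The wrist view shows the peg top about 9 mm to the +x side of the finger axis, and the wheel hasn't moved. So the tips passed over the peg and are shorter than stated. I'll back off, go 15 mm lower and push again.

Emit:
{"api": "drive_tool", "payload": {
  "motion": [
    [0.4,0.03,0,0,0,0,0],
    [0.8,0.07,0,0,0,0,0],
    [1.3,0.1,0,0,0,0,0],
    [1.7,0.14,0,0,0,0,0],
    [2.1,0.17,0,0,0,0,0]
  ]
}}

```text
clock: 5.95
eef_pos: [0.5797, 0.1995, 0.0827]
ee_rot: [[0.897, 0.443, -0.0], [0.443, -0.897, -0.0], [-0.0, 0.0, -1.0]]
ft_force: [-0.2, -0.7, -0.9]
gripper_width: -0.0003
```

Emit:
{"api": "drive_tool", "payload": {
  "motion": [
    [0,0,0.15,0,0,0,0],
    [0,0,0.3,0,0,0,0],
    [0,0,0.45,0,0,0,0],
    [0,0,0.6,0,0,0,0],
    [0,0,0.6,0,0,0,0]
  ]
}}

```text
clock: 6.37
eef_pos: [0.5778, 0.1989, 0.0664]
ee_rot: [[0.897, 0.443, -0.003], [0.443, -0.897, -0.001], [-0.003, -0.001, -1.0]]
ft_force: [-1.0, -0.0, -0.5]
gripper_width: 0.0001
```

Emit:
{"api": "drive_tool", "payload": {
  "motion": [
    [-0.13,-0.01,0,0,0,0,0],
    [-0.26,-0.02,0,0,0,0,0],
    [-0.4,-0.03,0,0,0,0,0],
    [-0.55,-0.04,0,0,0,0,0],
    [-0.7,-0.06,0,0,0,0,0]
  ]
}}

```text
clock: 6.78
eef_pos: [0.5624, 0.1927, 0.0683]
ee_rot: [[0.897, 0.443, 0.001], [0.443, -0.897, 0.0], [0.001, 0.0, -1.0]]
ft_force: [0.9, -0.2, 0.4]
gripper_width: 0.0
```

Emit:
{"api": "drive_tool", "payload": {
  "motion": [
    [-0.13,-0.01,0,0,0,0,0],
    [-0.26,-0.02,0,0,0,0,0],
    [-0.4,-0.03,0,0,0,0,0],
    [-0.55,-0.04,0,0,0,0,0],
    [-0.7,-0.06,0,0,0,0,0]
  ]
}}

```text
clock: 7.2
eef_pos: [0.5461, 0.1863, 0.0679]
ee_rot: [[0.897, 0.443, 0.0], [0.443, -0.897, -0.0], [-0.0, 0.0, -1.0]]
ft_force: [0.6, 0.3, -0.0]
gripper_width: -0.0004
```

```bash
python3 - <<'E'
from plan import *
o=get_obs();print(o['eef_pos'],o['ft_force'])
b=camera('scene');a=camera('wrist')
for r in place_of('scene','peg0')[:4]: print(r['score'],np.round(r['centre']),np.round(toz('scene',r['centre'],.053),3))
save('','s6.png',cv2.convertScaleAbs(np.hstack([cv2.resize(a[140:320,230:410],(400,400)),cv2.resize(b[140:220,330:410],(400,400))]),alpha=2.2))
E
```

```text
[0.54605728 0.18633021 0.06788496] [ 0.55141048  0.3031857  -0.02197312]
0.76 [281. 186.] [0.433 0.016 0.053]
0.66 [290. 270.] [ 0.632 -0.074  0.053]
0.63 [383. 253.] [0.706 0.112 0.053]
0.58 [363. 178.] [0.518 0.196 0.053]
```

View pics/s6.png

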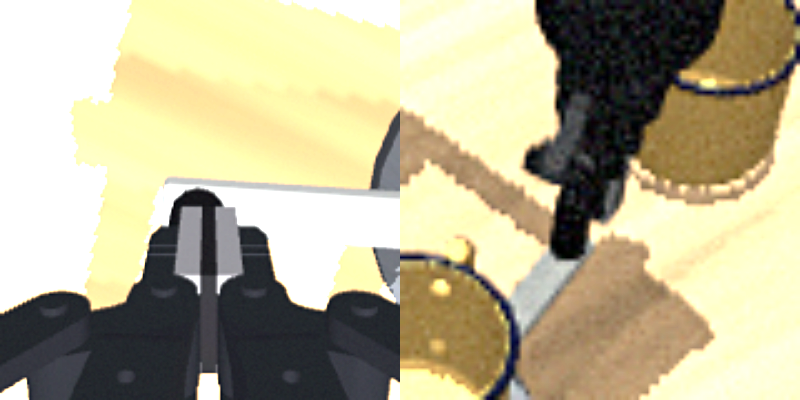

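Emit:
{"api": "drive_tool", "payload": {
  "motion": [
    [-0.14,-0.02,0,0,0,0,0],
    [-0.3,-0.03,0,0,0,0,0],
    [-0.5,-0.04,0,0,0,0,0],
    [-0.7,-0.05,0,0,0,0,0],
    [-0.9,-0.05,0,0,0,0,0]
  ]
}}

```text
clock: 7.77
eef_pos: [0.5251, 0.1774, 0.0678]
ee_rot: [[0.897, 0.443, -0.0], [0.443, -0.897, -0.0], [-0.0, 0.0, -1.0]]
ft_force: [0.1, -0.6, 0.1]
gripper_width: 0.0001
```

Emit:
{"api": "drive_tool", "payload": {
  "motion": [
    [-0.23,0.01,0,0,0,0,0],
    [-0.46,0.03,0,0,0,0,0],
    [-0.69,0.05,0,0,0,0,0],
    [-0.92,0.07,0,0,0,0,0],
    [-1.15,0.1,0,0,0,0,0]
  ]
}}

```text
clock: 8.18
eef_pos: [0.5005, 0.1623, 0.068]
ee_rot: [[0.897, 0.443, 0.0], [0.443, -0.897, -0.0], [0.0, 0.0, -1.0]]
ft_force: [-0.5, 0.9, -0.3]
gripper_width: -0.0003
```

```bash
python3 - <<'E'
from plan import *
import h
h.PHI=35
o=get_obs();p=o['eef_pos'];print(p,o['ft_force'])
s=wheel_fit();print(s.x[:2],np.rad2deg(s.x[2]),s.cost)
C=[.585,.053];t=np.rad2deg(np.arctan2(p[1]-C[1],p[0]-C[0]));print(t,np.hypot(p[0]-C[0],p[1]-C[1]))
table(C,np.round(t)+12*np.arange(1,13),p,o['ee_rot'])
E
```

```text
[0.50048796 0.16234765 0.06795851] [-0.49173552  0.93227758 -0.27294833]
[0.58394143 0.05571728] 21.827363331362612 20.47485484744581
127.69953290465482 0.13819982947926984
140.0 [0.478 0.143] per row [-0.232  0.058]
152.0 [0.461 0.119] per row [-0.203  0.116]
164.0 [0.45  0.092] per row [-0.175  0.156]
176.0 [0.445 0.063] per row [-0.139  0.189]
188.0 [0.446 0.034] per row [-0.096  0.213]
200.0 [0.453 0.005] per row [-0.05   0.229]
212.0 [ 0.466 -0.021] per row [-0.001  0.234]
224.0 [ 0.484 -0.044] per row [0.048 0.229]
236.0 [ 0.507 -0.063] per row [0.094 0.214]
248.0 [ 0.533 -0.077] per row [0.137 0.19 ]
260.0 [ 0.561 -0.085] per row [0.173 0.158]
272.0 [ 0.59  -0.087] per row [0.202 0.118]
```

```bash
python3 - <<'E'
from plan import *
b=camera('scene');t=camera('top');w=camera('wrist')
save('','s7.png',cv2.convertScaleAbs(np.vstack([np.hstack([cv2.resize(b[140:220,310:410],(400,320),interpolation=2),cv2.resize(b[130:290,250:450],(400,320),interpolation=2)]),np.hstack([cv2.resize(t[90:250,250:430],(360,270)),cv2.resize(w[120:320,190:450],(440,270))])]),alpha=2.))
E
```

```text
(no output)
```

View pics/s7.png

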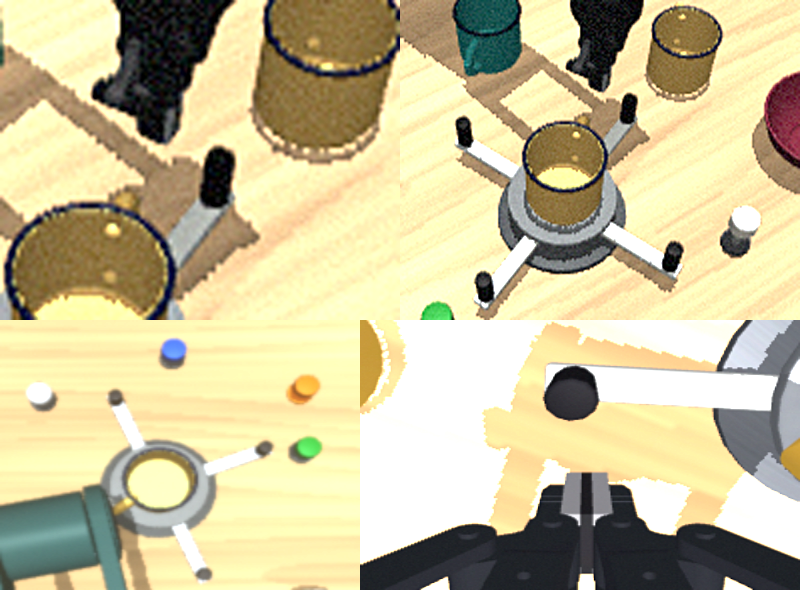

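```bash
python3 - <<'E'
from plan import *
print('pegtop obs ~ (365,178), pegfoot obs ~ (363.5,191)')
for z in(.036,.077): print(proj('scene',[.533,.187,z]))
print('tip obs ~ (350,175)')
for z in(.03,.043,.06,.08,.1): print(z,proj('scene',[.5005,.1623,z]))
p=camera_params('wrist');print(p['fx'],p['cy'])
# wrist: peg top centre at crop(570,380)->px
T=np.array(p['T_tool_cam']);o=get_obs()
for u in ([190+(570-360)*260/440,120+(380-320)*200/270],[190+(587-360)*260/440,120+(473-320)*200/270]):
  d=o['ee_rot']@T[:3,:3]@np.array([(u[0]-p['cx'])/p['fx'],(u[1]-p['cy'])/p['fy'],1]);c=o['eef_pos']+o['ee_rot']@T[:3,3]
  for z in(.036,.043,.06,.077,.09): print(np.round(u),c+d*(z-c[2])/d[2])
E
```

```text
pegtop obs ~ (365,178), pegfoot obs ~ (363.5,191)
[362.97200026 187.90801176]
[364.55235906 177.48838654]
tip obs ~ (350,175)
0.03 [346.97996133 184.79449765]
0.043 [347.2667455  181.58728533]
0.06 [347.65243507 177.27397759]
0.08 [348.12240846 172.01809315]
0.1 [348.61090278 166.55508232]
277.2031878158575 198.61608094797387
[314. 164.] [0.53575436 0.18588211 0.036     ]
[314. 164.] [0.53683992 0.18615204 0.043     ]
[314. 164.] [0.53947627 0.18680761 0.06      ]
[314. 164.] [0.54211263 0.18746317 0.077     ]
[314. 164.] [0.54412867 0.18796448 0.09      ]
[324. 233.] [0.49416634 0.15780785 0.036     ]
[324. 233.] [0.49682792 0.15914169 0.043     ]
[324. 233.] [0.50329177 0.16238103 0.06      ]
[324. 233.] [0.50975562 0.16562037 0.077     ]
[324. 233.] [0.51469857 0.16809751 0.09      ]
```

The wheel hasn't moved. Both cameras put the shut fingertip about 13 mm behind the TCP, at about z 0.08, so it passes over the peg (top 0.077). I'll raise, go back behind the peg and turn the tool so its wide side lies along the arc. That keeps the gripper clear of the mug when I go lower.

Emit:
{"api": "drive_tool", "payload": {
  "motion": [
    [0,0,-0.4,0,0,-0.99,0],
    [0,0,-0.8,0,0,-1.98,0],
    [0,0,-1.2,0,0,-2.97,0],
    [0,0,-1.6,0,0,-3.96,0],
    [0,0,-1.6,0,0,-4.95,0]
  ]
}}

```text
clock: 8.95
eef_pos: [0.5027, 0.1632, 0.1104]
ee_rot: [[0.625, 0.78, 0.005], [0.78, -0.625, 0.001], [0.004, 0.003, -1.0]]
ft_force: [0.4, 0.7, 0.1]
gripper_width: -0.0002
```

Emit:
{"api": "drive_tool", "payload": {
  "motion": [
    [0.64,0.3,0,0,0,-0.99,0],
    [1.28,0.6,0,0,0,-1.98,0],
    [1.92,0.9,0,0,0,-2.97,0],
    [2.56,1.2,0,0,0,-3.96,0],
    [3.18,1.51,0,0,0,-4.95,0]
  ]
}}

```text
clock: 9.37
eef_pos: [0.5813, 0.2014, 0.1077]
ee_rot: [[0.241, 0.97, -0.0], [0.97, -0.241, 0.0], [0.0, -0.0, -1.0]]
ft_force: [0.9, 0.1, -0.7]
gripper_width: 0.0
```

Emit:
{"api": "drive_tool", "payload": {
  "motion": [
    [0,0,0,0,0,-0.99,0],
    [0,0,0,0,0,-1.98,0],
    [0,0,0,0,0,-2.97,0],
    [0,0,0,0,0,-3.96,0],
    [0,0,0,0,0,-4.95,0]
  ]
}}

```text
clock: 9.78
eef_pos: [0.5806, 0.2009, 0.1076]
ee_rot: [[-0.187, 0.982, -0.0], [0.982, 0.187, -0.0], [-0.0, -0.0, -1.0]]
ft_force: [-0.7, 0.8, 0.2]
gripper_width: -0.0002
```

Emit:
{"api": "drive_tool", "payload": {
  "motion": [
    [0,0,0,0,0,-0.99,0],
    [0,0,0,0,0,-1.98,0],
    [0,0,0,0,0,-2.97,0],
    [0,0,0,0,0,-3.96,0],
    [0,0,0,0,0,-4.95,0]
  ]
}}

```text
clock: 10.2
eef_pos: [0.5805, 0.2009, 0.1076]
ee_rot: [[-0.581, 0.814, -0.0], [0.814, 0.581, -0.0], [-0.0, -0.0, -1.0]]
ft_force: [-0.2, -1.1, 0.3]
gripper_width: 0.0001
```

```bash
python3 - <<'E'
from plan import *
o=get_obs();R=o['ee_rot'];print(o['clock'],o['eef_pos'],np.rad2deg(np.arctan2(R[1,0],R[0,0])),np.round(o['q'],2),R[2])
E
```

```text
10.2 [0.5805375  0.20091952 0.10763644] 125.54123024426544 [ 0.24  0.28  1.38 -0.    1.49 -0.38] [-2.03679660e-06 -2.24273342e-04 -9.99999975e-01]
```

Emit:
{"api": "drive_tool", "payload": {
  "motion": [
    [0,0,0.5,0,0,0,0],
    [0,0,1.0,0,0,0,0],
    [0,0,1.5,0,0,0,0],
    [0,0,2.0,0,0,0,0],
    [0,0,2.45,0,0,0,0]
  ]
}}

```text
clock: 10.62
eef_pos: [0.5793, 0.2005, 0.0438]
ee_rot: [[-0.577, 0.817, -0.003], [0.817, 0.577, -0.001], [0.001, -0.003, -1.0]]
ft_force: [-0.8, 0.1, -1.1]
gripper_width: -0.0
```

```bash
cat >> plan.py <<'E'
def arc(C,r,pos,R,th,al):
    # al: tool-x heading at end of each call; rows linear
    p=np.array(pos)[:2];a=np.rad2deg(np.arctan2(R[1,0],R[0,0]))
    for t,b in zip(th,al):
        q=np.array(C)+r*np.array([np.cos(np.deg2rad(t)),np.sin(np.deg2rad(t))])
        c,s=np.cos(np.deg2rad(a)),np.sin(np.deg2rad(a));d=(q-p)/.025
        print(t,'end row x %.2f y %.2f rz %.2f'%(c*d[0]+s*d[1],s*d[0]-c*d[1],-(b-a)/5),np.round(q,3));p=q;a=b
E
python3 - <<'E'
from plan import *
o=get_obs();p=o['eef_pos'];print(p,o['ft_force'])
th=[97,102,108]+list(range(120,271,12));al=[125]*3+list(125+7.5*np.arange(1,14))
arc([.585,.055],.144,[.5805,.201],o['ee_rot'],th,al)
b=camera('scene');w=camera('wrist')
save('','s8.png',cv2.convertScaleAbs(np.hstack([cv2.resize(b[130:230,310:435],(400,320),interpolation=2),cv2.resize(w[120:320,195:445],(400,320))]),alpha=2.))
E
```

```text
[0.57931005 0.20048583 0.04383168] [-0.78473635  0.10037716 -1.06596214]
97 end row x 0.20 y -0.50 rz 0.05 [0.567 0.198]
102 end row x 0.22 y -0.45 rz 0.00 [0.555 0.196]
108 end row x 0.21 y -0.57 rz 0.00 [0.541 0.192]
120 end row x 0.23 y -1.18 rz -1.50 [0.513 0.18 ]
132 end row x 0.14 y -1.20 rz -1.50 [0.489 0.162]
144 end row x 0.04 y -1.20 rz -1.50 [0.469 0.14 ]
156 end row x -0.05 y -1.20 rz -1.50 [0.453 0.114]
168 end row x -0.15 y -1.20 rz -1.50 [0.444 0.085]
180 end row x -0.24 y -1.18 rz -1.50 [0.441 0.055]
192 end row x -0.33 y -1.16 rz -1.50 [0.444 0.025]
204 end row x -0.42 y -1.13 rz -1.50 [ 0.453 -0.004]
216 end row x -0.51 y -1.09 rz -1.50 [ 0.469 -0.03 ]
228 end row x -0.59 y -1.05 rz -1.50 [ 0.489 -0.052]
240 end row x -0.67 y -1.00 rz -1.50 [ 0.513 -0.07 ]
252 end row x -0.75 y -0.94 rz -1.50 [ 0.541 -0.082]
264 end row x -0.82 y -0.88 rz -1.50 [ 0.57  -0.088]
```

View pics/s8.png

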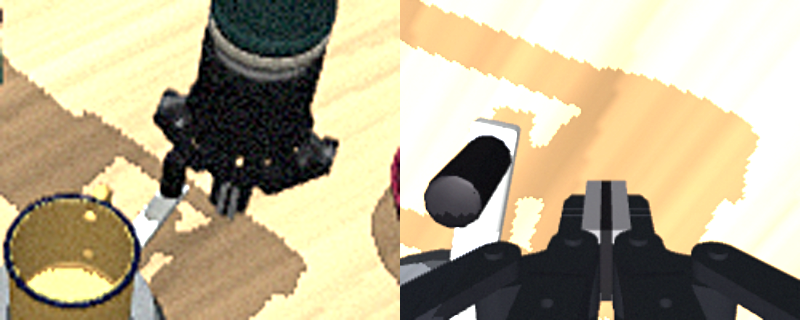

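The tip now stands well below the peg's top, with a gap of about 20 mm, and the knuckles are well above it. I push slowly.

Emit:
{"api": "drive_tool", "payload": {
  "motion": [
    [0.04,-0.1,0,0,0,0,0],
    [0.08,-0.2,0,0,0,0,0],
    [0.12,-0.3,0,0,0,0,0],
    [0.16,-0.4,0,0,0,0,0],
    [0.2,-0.5,0,0,0,0,0]
  ]
}}

```text
clock: 11.13
eef_pos: [0.5674, 0.1977, 0.0475]
ee_rot: [[-0.578, 0.816, 0.002], [0.816, 0.578, 0.0], [-0.001, 0.001, -1.0]]
ft_force: [-0.4, 0.1, -1.0]
gripper_width: -0.0001
```

Emit:
{"api": "drive_tool", "payload": {
  "motion": [
    [0.04,-0.09,0,0,0,0,0],
    [0.09,-0.18,0,0,0,0,0],
    [0.13,-0.27,0,0,0,0,0],
    [0.18,-0.36,0,0,0,0,0],
    [0.22,-0.45,0,0,0,0,0]
  ]
}}

```text
clock: 11.55
eef_pos: [0.5546, 0.1956, 0.0467]
ee_rot: [[-0.578, 0.816, 0.0], [0.816, 0.578, -0.0], [-0.0, -0.0, -1.0]]
ft_force: [-0.5, 0.6, -0.6]
gripper_width: -0.0001
```

Emit:
{"api": "drive_tool", "payload": {
  "motion": [
    [0.04,-0.11,0,0,0,0,0],
    [0.08,-0.22,0,0,0,0,0],
    [0.12,-0.34,0,0,0,0,0],
    [0.16,-0.45,0,0,0,0,0],
    [0.21,-0.57,0,0,0,0,0]
  ]
}}

```text
clock: 11.97
eef_pos: [0.5402, 0.1916, 0.0468]
ee_rot: [[-0.578, 0.816, 0.001], [0.816, 0.578, -0.0], [-0.0, 0.0, -1.0]]
ft_force: [1.0, 0.0, 0.5]
gripper_width: -0.0001
```

```bash
python3 - <<'E'
from plan import *
import h
h.PHI=28
o=get_obs();print(o['eef_pos'],o['ft_force'])
s=wheel_fit();print(s.x[:2],np.rad2deg(s.x[2]),s.cost)
E
```

```text
[0.54019137 0.19155327 0.04679208] [1.00872599 0.04703647 0.48450488]
[0.57745539 0.06179537] 28.38852423642243 20.155480614323697
```

The wheel is turning now (about 22° to 28°), so I carry on round the arc.

Emit:
{"api": "drive_tool", "payload": {
  "motion": [
    [0.05,-0.2,0,0,0,-0.3,0],
    [0.1,-0.44,0,0,0,-0.6,0],
    [0.14,-0.68,0,0,0,-0.9,0],
    [0.18,-0.93,0,0,0,-1.2,0],
    [0.23,-1.18,0,0,0,-1.5,0]
  ]
}}

```text
clock: 12.58
eef_pos: [0.5131, 0.1793, 0.0467]
ee_rot: [[-0.68, 0.733, 0.001], [0.733, 0.68, 0.0], [-0.001, 0.001, -1.0]]
ft_force: [1.4, 0.3, -0.1]
gripper_width: -0.0001
```

Emit:
{"api": "drive_tool", "payload": {
  "motion": [
    [0.03,-0.24,0,0,0,-0.3,0],
    [0.06,-0.48,0,0,0,-0.6,0],
    [0.09,-0.72,0,0,0,-0.9,0],
    [0.12,-0.96,0,0,0,-1.2,0],
    [0.14,-1.2,0,0,0,-1.5,0]
  ]
}}

```text
clock: 13.0
eef_pos: [0.4888, 0.1616, 0.0469]
ee_rot: [[-0.77, 0.638, 0.001], [0.638, 0.77, 0.0], [-0.001, 0.001, -1.0]]
ft_force: [1.3, -0.3, -0.4]
gripper_width: 0.0002
```

Emit:
{"api": "drive_tool", "payload": {
  "motion": [
    [0.01,-0.24,0,0,0,-0.3,0],
    [0.02,-0.48,0,0,0,-0.6,0],
    [0.03,-0.72,0,0,0,-0.9,0],
    [0.04,-0.96,0,0,0,-1.2,0],
    [0.04,-1.2,0,0,0,-1.5,0]
  ]
}}

```text
clock: 13.42
eef_pos: [0.4689, 0.1391, 0.0469]
ee_rot: [[-0.847, 0.532, 0.001], [0.532, 0.847, 0.0], [-0.001, 0.001, -1.0]]
ft_force: [1.1, 0.7, 0.4]
gripper_width: 0.0004
```

```bash
python3 - <<'E'
from plan import *
import h
h.PHI=64
o=get_obs();p=o['eef_pos'];print(p,o['ft_force'])
print(np.hypot(p[0]-.585,p[1]-.055),np.rad2deg(np.arctan2(p[1]-.055,p[0]-.585)))
s=wheel_fit();print(s.x[:2],np.rad2deg(s.x[2]),s.cost)
c=[.584,.056]
for n in('top','scene'):
  for r in place_of(n,'mug_handle')[:3]:
      X=toz(n,r['centre'],.093)[:2]-c;print(n,r['score'],r['centre'],np.linalg.norm(X),np.rad2deg(np.arctan2(X[1],X[0])))
E
```

```text
[0.46894616 0.13913625 0.04692099] [1.1160207  0.66947874 0.39381285]
0.1433436531106347 144.05878820041838
[0.58144301 0.0581492 ] 63.15566551523117 23.963850946252563
top 0.91 [318.5, 213.5] 0.06870712090215589 157.42316557505717
scene 0.87 [319.1, 190.0] 0.06927459232055361 167.32146470074738
scene 0.64 [282.8, 164.3] 0.17819805440012018 -174.5435902436595
scene 0.56 [334.5, 227.9] 0.03453150170547065 -16.874123917173765
```

Emit:
{"api": "drive_tool", "payload": {
  "motion": [
    [-0.01,-0.24,0,0,0,-0.3,0],
    [-0.02,-0.48,0,0,0,-0.6,0],
    [-0.03,-0.72,0,0,0,-0.9,0],
    [-0.04,-0.96,0,0,0,-1.2,0],
    [-0.05,-1.2,0,0,0,-1.5,0]
  ]
}}

```text
clock: 14.13
eef_pos: [0.4542, 0.1133, 0.0468]
ee_rot: [[-0.909, 0.417, 0.001], [0.417, 0.909, 0.001], [-0.001, 0.001, -1.0]]
ft_force: [1.0, 0.6, -0.4]
gripper_width: -0.0002
```

Emit:
{"api": "drive_tool", "payload": {
  "motion": [
    [-0.03,-0.24,0,0,0,-0.3,0],
    [-0.06,-0.48,0,0,0,-0.6,0],
    [-0.09,-0.72,0,0,0,-0.9,0],
    [-0.12,-0.96,0,0,0,-1.2,0],
    [-0.15,-1.2,0,0,0,-1.5,0]
  ]
}}

```text
clock: 14.55
eef_pos: [0.4451, 0.0845, 0.0469]
ee_rot: [[-0.956, 0.295, 0.001], [0.295, 0.956, 0.001], [-0.001, 0.001, -1.0]]
ft_force: [1.1, 1.1, 0.1]
gripper_width: 0.0004
```

Emit:
{"api": "drive_tool", "payload": {
  "motion": [
    [-0.05,-0.24,0,0,0,-0.3,0],
    [-0.1,-0.47,0,0,0,-0.6,0],
    [-0.14,-0.71,0,0,0,-0.9,0],
    [-0.19,-0.94,0,0,0,-1.2,0],
    [-0.24,-1.18,0,0,0,-1.5,0]
  ]
}}

```text
clock: 14.97
eef_pos: [0.4419, 0.0546, 0.0468]
ee_rot: [[-0.986, 0.167, 0.001], [0.167, 0.986, 0.001], [-0.001, 0.001, -1.0]]
ft_force: [0.5, 0.9, 0.1]
gripper_width: 0.0001
```

Emit:
{"api": "drive_tool", "payload": {
  "motion": [
    [-0.07,-0.23,0,0,0,-0.3,0],
    [-0.13,-0.46,0,0,0,-0.6,0],
    [-0.2,-0.7,0,0,0,-0.9,0],
    [-0.26,-0.93,0,0,0,-1.2,0],
    [-0.33,-1.16,0,0,0,-1.5,0]
  ]
}}

```text
clock: 15.38
eef_pos: [0.4449, 0.0246, 0.0467]
ee_rot: [[-0.999, 0.037, 0.0], [0.037, 0.999, 0.001], [-0.0, 0.001, -1.0]]
ft_force: [0.6, 2.2, 0.0]
gripper_width: 0.0001
```

Emit:
{"api": "drive_tool", "payload": {
  "motion": [
    [-0.08,-0.23,0,0,0,-0.3,0],
    [-0.17,-0.45,0,0,0,-0.6,0],
    [-0.25,-0.68,0,0,0,-0.9,0],
    [-0.34,-0.9,0,0,0,-1.2,0],
    [-0.42,-1.13,0,0,0,-1.5,0]
  ]
}}

```text
clock: 15.8
eef_pos: [0.4542, -0.004, 0.0465]
ee_rot: [[-0.996, -0.093, -0.001], [-0.093, 0.996, 0.001], [0.0, 0.001, -1.0]]
ft_force: [0.3, 0.7, 0.6]
gripper_width: -0.0001
```

```bash
python3 - <<'E'
from plan import *
import h
h.PHI=34
o=get_obs();p=o['eef_pos'];print(p,o['ft_force'],np.round(o['q'],2))
print(np.hypot(p[0]-.585,p[1]-.055),np.rad2deg(np.arctan2(p[1]-.055,p[0]-.585)))
s=wheel_fit();print(s.x[:2],np.rad2deg(s.x[2]),s.cost)
c=[.584,.056]
for n in('top','scene'):
  for r in place_of(n,'mug_handle')[:3]:
      X=toz(n,r['centre'],.093)[:2]-c;print(n,r['score'],r['centre'],np.linalg.norm(X),np.rad2deg(np.arctan2(X[1],X[0])))
E
```

```text
[ 0.45416363 -0.00400504  0.04653856] [0.29122866 0.70035496 0.60402005] [-0.13 -0.02  1.84  0.    1.33 -1.8 ]
0.1435261360891352 -155.7254125546087
[0.57864541 0.05839458] 32.91117750745412 14.774887407370686
top 0.84 [349.1, 205.8] 0.06513542586017378 -134.59434782547584
top 0.75 [329.2, 280.8] 0.2210926493031757 179.33011403659467
scene 0.88 [299.7, 209.9] 0.06619741336341543 -132.78781214736796
scene 0.83 [283.8, 164.5] 0.1762421512501837 -175.03462268757588
scene 0.72 [394.7, 243.1] 0.14836073813983952 29.72008161682619
```

Emit:
{"api": "drive_tool", "payload": {
  "motion": [
    [-0.1,-0.22,0,0,0,-0.3,0],
    [-0.2,-0.44,0,0,0,-0.6,0],
    [-0.31,-0.65,0,0,0,-0.9,0],
    [-0.41,-0.87,0,0,0,-1.2,0],
    [-0.51,-1.09,0,0,0,-1.5,0]
  ]
}}

```text
clock: 16.52
eef_pos: [0.469, -0.0298, 0.0465]
ee_rot: [[-0.975, -0.223, -0.001], [-0.223, 0.975, 0.001], [0.001, 0.001, -1.0]]
ft_force: [-0.3, 0.8, 0.5]
gripper_width: 0.0003
```

Emit:
{"api": "drive_tool", "payload": {
  "motion": [
    [-0.12,-0.21,0,0,0,-0.3,0],
    [-0.24,-0.42,0,0,0,-0.6,0],
    [-0.35,-0.63,0,0,0,-0.9,0],
    [-0.47,-0.84,0,0,0,-1.2,0],
    [-0.59,-1.05,0,0,0,-1.5,0]
  ]
}}

```text
clock: 16.93
eef_pos: [0.4891, -0.0522, 0.0464]
ee_rot: [[-0.937, -0.348, -0.001], [-0.348, 0.937, 0.001], [0.001, 0.001, -1.0]]
ft_force: [-1.3, 0.3, 0.4]
gripper_width: -0.0006
```

Emit:
{"api": "drive_tool", "payload": {
  "motion": [
    [-0.13,-0.2,0,0,0,-0.3,0],
    [-0.27,-0.4,0,0,0,-0.6,0],
    [-0.4,-0.6,0,0,0,-0.9,0],
    [-0.53,-0.8,0,0,0,-1.2,0],
    [-0.67,-1.0,0,0,0,-1.5,0]
  ]
}}

```text
clock: 17.35
eef_pos: [0.5134, -0.0699, 0.0463]
ee_rot: [[-0.884, -0.467, -0.002], [-0.467, 0.884, 0.001], [0.001, 0.001, -1.0]]
ft_force: [-1.1, 1.1, 0.3]
gripper_width: -0.0
```

Emit:
{"api": "drive_tool", "payload": {
  "motion": [
    [-0.15,-0.19,0,0,0,-0.3,0],
    [-0.3,-0.38,0,0,0,-0.6,0],
    [-0.45,-0.56,0,0,0,-0.9,0],
    [-0.6,-0.75,0,0,0,-1.2,0],
    [-0.75,-0.94,0,0,0,-1.5,0]
  ]
}}

```text
clock: 17.77
eef_pos: [0.541, -0.0817, 0.0463]
ee_rot: [[-0.816, -0.579, -0.002], [-0.579, 0.816, 0.001], [0.001, 0.002, -1.0]]
ft_force: [-1.0, 1.5, -0.0]
gripper_width: -0.0
```

```bash
cat >> plan.py <<'E'
def report(phi):
    import h
    h.PHI=phi
    o=get_obs();p=o['eef_pos'];print(o['clock'],p,o['ft_force'],np.round(o['q'],2))
    print('finger',np.rad2deg(np.arctan2(p[1]-.055,p[0]-.585)))
    s=wheel_fit();print(s.x[:2],np.rad2deg(s.x[2]),s.cost)
    for n in('top','scene'):
      pl=[toz(n,r['centre'],.048)[:2] for r in place_of(n,'platen')[:1]];print(n,'platen',pl)
      for k,z in(('mug_handle',.093),('green_top',.06),('mug',.048)):
        for r in place_of(n,k)[:4]:
          X=toz(n,r['centre'],z)[:2];d=X-s.x[:2];print(n,k,round(r['score'],2),np.round(r['centre'],1),np.round(X,3),'r %.3f a %.1f'%(np.linalg.norm(d),np.rad2deg(np.arctan2(d[1],d[0]))))
E
python3 -c "
from plan import *
report(81)"
```

```text
17.7667 [ 0.54104551 -0.08169047  0.0463208 ] [-0.95740793  1.50792647 -0.00352506] [-0.25  0.18  1.62  0.    1.34 -2.44]
finger -107.82583027699647
[0.58235798 0.06049957] 80.35826855934073 20.854763599957018
top platen [array([0.59645348, 0.04930151])]
top mug_handle 0.92 [356.3 183.2] [ 0.592 -0.008] r 0.069 a -81.9
top mug_handle 0.6 [329.1 280.9] [0.363 0.059] r 0.220 a -179.6
top green_top 0.64 [404.  166.1] [ 0.637 -0.129] r 0.198 a -73.9
top green_top 0.57 [402.9 127.9] [ 0.733 -0.129] r 0.242 a -51.5
top mug 0.68 [303.6 293.6] [0.329 0.12 ] r 0.261 a 166.9
top mug 0.66 [330.6 189.2] [0.583 0.052] r 0.009 a -88.9
scene platen [array([0.52676021, 0.27229069])]
scene mug_handle 0.97 [283.1 161.1] [0.398 0.044] r 0.185 a -175.0
scene mug_handle 0.91 [303.6 233.7] [ 0.594 -0.016] r 0.077 a -81.2
scene green_top 0.9 [289.4 324.4] [ 0.731 -0.13 ] r 0.241 a -52.1
scene green_top 0.89 [263.2 287.9] [ 0.64  -0.138] r 0.207 a -73.8
scene green_top 0.75 [221.  215.4] [ 0.437 -0.14 ] r 0.248 a -126.0
scene mug 0.92 [334.2 225.9] [0.591 0.064] r 0.009 a 21.1
scene mug 0.7 [294.  154.2] [0.357 0.095] r 0.228 a 171.3
```

Emit:
{"api": "drive_tool", "payload": {
  "motion": [
    [-0.15,-0.17,0,0,0,0,0],
    [-0.3,-0.34,0,0,0,0,0],
    [-0.42,-0.48,0,0,0,0,0],
    [-0.52,-0.6,0,0,0,0,0],
    [-0.58,-0.67,0,0,0,0,0]
  ]
}}

```text
clock: 18.78
eef_pos: [0.5635, -0.0878, 0.0465]
ee_rot: [[-0.816, -0.578, -0.0], [-0.578, 0.816, -0.0], [0.0, -0.0, -1.0]]
ft_force: [-0.7, 1.2, -0.5]
gripper_width: -0.0001
```

```bash
python3 -c "
from plan import *
report(89)
t=camera('top');b=camera('scene')
a=cv2.resize(t[110:240,260:425],(660,520),interpolation=cv2.INTER_CUBIC)
save('','f1.png',cv2.convertScaleAbs(a,alpha=1.8))"
```

```text
18.7833 [ 0.56353948 -0.08784254  0.04648611] [-0.73890901  1.24249123 -0.51098346] [-0.25  0.23  1.56 -0.    1.35 -2.44]
finger -98.54415776357243
[0.58250316 0.05626463] 90.18039071734395 29.95838478631235
top platen []
top mug_handle 0.8 [355.1 176.6] [ 0.608 -0.006] r 0.067 a -67.7
top mug_handle 0.8 [328.8 281.7] [0.361 0.06 ] r 0.222 a 179.2
top green_top 0.75 [402.  127.6] [ 0.734 -0.127] r 0.237 a -50.4
top mug 0.67 [331.1 187.8] [0.586 0.05 ] r 0.007 a -59.2
top mug 0.67 [302.3 293.8] [0.328 0.123] r 0.263 a 165.3
scene platen [array([0.59403076, 0.05992168])]
scene mug_handle 0.96 [283.1 163. ] [0.403 0.042] r 0.180 a -175.3
scene mug_handle 0.92 [307.4 234.8] [ 0.601 -0.01 ] r 0.069 a -74.7
scene green_top 0.73 [291.7 328. ] [ 0.739 -0.129] r 0.243 a -49.9
scene green_top 0.56 [266.4 285.5] [ 0.639 -0.131] r 0.195 a -73.1
scene mug 0.89 [298.7 156. ] [0.368 0.102] r 0.219 a 167.9
scene mug 0.63 [334.5 227.8] [0.595 0.062] r 0.014 a 22.6
scene mug 0.59 [331.6 229.3] [0.595 0.054] r 0.013 a -9.8
```

View pics/f1.png

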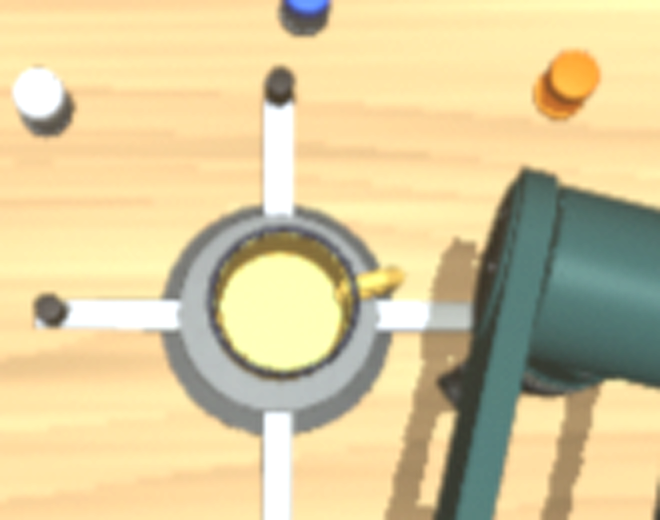

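In the top view the mug centre is at (285,305) and the handle tip at (402,272). That puts the handle at about -74.5° against about -73.5° for green, so it is on target. I back off and rise.

Emit:
{"api": "drive_tool", "payload": {
  "motion": [
    [0.1,0.12,0,0,0,0,0],
    [0.25,0.3,0,0,0,0,0],
    [0.4,0.48,0,0,0,0,0],
    [0.55,0.65,0,0,0,0,0],
    [0.58,0.68,0,0,0,0,0]
  ]
}}

```text
clock: 19.9
eef_pos: [0.5399, -0.0817, 0.0465]
ee_rot: [[-0.816, -0.578, -0.001], [-0.578, 0.816, 0.0], [0.001, 0.001, -1.0]]
ft_force: [-1.0, 0.5, -0.4]
gripper_width: 0.0
```

Emit:
{"api": "drive_tool", "payload": {
  "motion": [
    [0,0,-1,0,0,0,0],
    [0,0,-2.4,0,0,0,0],
    [0,0,-4,0,0,0,0],
    [0,0,-5.5,0,0,0,0],
    [0,0,-7,0,0,0,0]
  ]
}}

```text
clock: 20.32
eef_pos: [0.5408, -0.082, 0.2236]
ee_rot: [[-0.816, -0.578, 0.0], [-0.578, 0.816, -0.0], [-0.0, -0.0, -1.0]]
ft_force: [0.7, -0.2, -0.1]
gripper_width: -0.0
```

Emit:
{"api": "drive_tool", "payload": {
  "motion": [
    [1.0,-1.0,0,0,0,0,0],
    [2.0,-2.0,0,0,0,0,0],
    [3.0,-3.0,0,0,0,0,0],
    [3.0,-3.0,0,0,0,0,0],
    [3.0,-3.0,0,0,0,0,0]
  ]
}}

```text
clock: 20.73
eef_pos: [0.53, -0.1709, 0.2212]
ee_rot: [[-0.833, -0.554, -0.005], [-0.554, 0.833, -0.01], [0.01, -0.006, -1.0]]
ft_force: [-0.0, 0.6, -1.0]
gripper_width: 0.0003
```

Emit:
{"api": "drive_tool", "payload": {
  "motion": [
    [1,0,0,0,0,1,0],
    [2,0,0,0,0,2,0],
    [3,0,0,0,0,3,0],
    [4,0,0,0,0,4,0],
    [5,0,0,0,0,5,0]
  ]
}}

```text
clock: 21.15
eef_pos: [0.4257, -0.2387, 0.2225]
ee_rot: [[-0.989, -0.15, -0.004], [-0.15, 0.989, -0.01], [0.006, -0.01, -1.0]]
ft_force: [-0.3, -0.5, 0.0]
gripper_width: 0.0001
```

Emit:
{"api": "drive_tool", "payload": {
  "motion": [
    [0.3,-1,0,0,0,0,0],
    [0.6,-2,0,0,0,0,0],
    [0.9,-3,0,0,0,0,0],
    [1.2,-4,0,0,0,0,0],
    [1.2,-4,0,0,0,0,0]
  ]
}}

```text
clock: 21.57
eef_pos: [0.4112, -0.3457, 0.2233]
ee_rot: [[-0.989, -0.149, -0.005], [-0.149, 0.989, -0.012], [0.007, -0.011, -1.0]]
ft_force: [-0.1, 0.0, -0.3]
gripper_width: -0.0002
```

```bash
python3 -c "
from plan import *
report(90)
t=camera('top')
a=cv2.resize(t[90:250,250:430],(720,640)[:2] if 0 else (675,600),interpolation=cv2.INTER_CUBIC)
save('','f2.png',cv2.convertScaleAbs(a,alpha=1.8))"
```

```text
21.5667 [ 0.41124677 -0.34566062  0.22327825] [-0.09480028  0.00908147 -0.27523447] [-0.8   0.06  1.4  -0.01  1.68 -2.52]
finger -113.44477888509533
[0.58546243 0.05915708] 90.29201192155479 18.5183538326074
top platen [array([0.58654761, 0.05658355])]
top mug_handle 0.89 [352.9 175.5] [ 0.611 -0.   ] r 0.065 a -67.1
top mug_handle 0.61 [338.7 108.6] [0.774 0.032] r 0.190 a -8.3
top mug_handle 0.58 [327.7 280.1] [0.365 0.062] r 0.221 a 179.2
top green_top 0.65 [404.1 128.1] [ 0.732 -0.132] r 0.241 a -52.4
top green_top 0.51 [405.9 167. ] [ 0.635 -0.134] r 0.199 a -75.6
top mug 0.74 [229.4 230.5] [0.483 0.301] r 0.262 a 113.1
top mug 0.59 [305.4 293.1] [0.33  0.115] r 0.262 a 167.6
top mug 0.58 [330.  188.7] [0.584 0.053] r 0.006 a -105.6
scene platen [array([0.59329078, 0.06794   ])]
scene mug_handle 0.76 [307.2 233. ] [ 0.597 -0.009] r 0.069 a -80.5
scene mug_handle 0.76 [283.2 162.7] [0.403 0.042] r 0.183 a -174.7
scene green_top 0.9 [287.3 324.6] [ 0.729 -0.133] r 0.240 a -53.3
scene green_top 0.59 [266.2 286.6] [ 0.641 -0.132] r 0.199 a -73.8
scene mug 0.94 [332.6 224.2] [0.585 0.063] r 0.004 a 91.8
scene mug 0.91 [295.2 156.8] [0.366 0.093] r 0.222 a 171.2
```

View pics/f2.png

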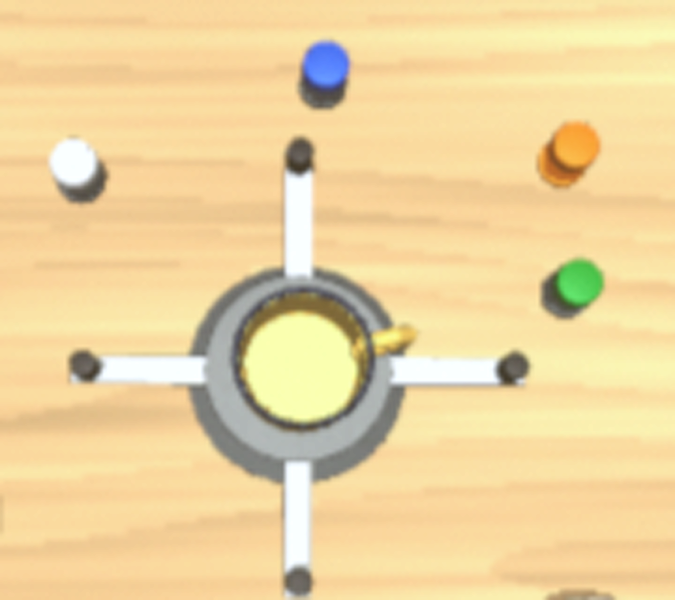

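The last picture shows the handle running from the mug (centre (303,360)) to its tip at (411,334), about 14–17° above the right-hand direction. Green at (579,283) is at 16–17°, so the handle points at green well within 7°. The mug is centred and the hand is clear.

```bash
python3 -c "
from cell import *
print(get_obs()['joint_velocities']);job_done()"
```

```text
[-0.00355096  0.00337779 -0.00036374 -0.00104217 -0.00013979 -0.00103414]
the job is handed in; nothing more can be done
```

I pushed the stand about 165–168° counter-clockwise with the shut fingertips against one peg, until the mug's handle pointed at the green marker. Then I backed off, raised the hand clear and handed the job in at about 22 s.

**First pushes missed:** The first two passes went over the top of the peg without moving the wheel, because the shut fingertips sat higher relative to the TCP than stated. I then lowered the TCP to 46 mm and turned the tool so the gripper stayed clear of the mug. From then on the wheel turned, and the forces I read stayed below about 2.5 N.

**Last checks:**
- **Handle direction:** in the last enlarged top view the handle lies at about -74° and green at about -74°. The limit is 7°.
- **Disagreement between cameras:** the network's handle readings differed, -67° from the top camera and -80° from the scene camera. They average -74°, which agrees with my reading of the picture.
- **Mug and wheel:** the mug looks centred and upright on the platen. I did not measure the wheel's speed, but its angle had not changed after I took the hand away.
- **Spare mugs and bowl:** I did not measure them again at the end, apart from one final reading of the spare yellow mug that matched its start to within about 5 mm. I never pushed near them.

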